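# Bring the spoon rest, ball and all, to the open cupboard

## Task

Swing the small cupboard's door open by its handle to a right angle or a little more. Then lift the dished spoon rest by its bridge handle clear of the counter and, gently, only once it is up, give it a quarter turn so that its lip points squarely at the cupboard, keeping the rest level and the loose steel ball in the middle of it, and leaving the other things alone. Finish still holding it still and level in front of the middle of the opening, about as high as the cupboard's middle shelf, the lip a few centimetres short of the opening.

Things in the scene. Friction and masses are not known exactly. Their poses are not given: they have to be found in the camera images.
- cupboard: fixed pale-wood countertop cupboard, 280 wide, 190 deep, 220 tall. Origin: bottom middle of its front face (on the counter). x points into the cupboard (away from the robot, within 0.12 rad of world x), y to its left side seen from the robot, z up. Middle shelf's top lies 100 above the counter
- door (a joint): the cupboard's door, hinged upright at the right (-y) edge, opens towards the robot: 0 = shut, 1.57 = right angle, stop at 1.9. Covers the front, 276 wide, 10 to 214 above the counter, outer face 16 in front of the hinge line. Stays where it is left (hinge friction 0.12 N m, damping 0.08 N m s/rad); may start slightly ajar
- door_handle (a point): grip point on the door's steel handle, an upright round bar 12 thick from 89 to 221 above the counter, its axis 40 in front of the door's outer face and 235 from the hinge line along the door. The point is on the bar's axis, 195 above the counter, 26 below its top; stand-offs join bar and door 150 and 105 above the counter
- door_hinge (a point): point on the door's vertical hinge axis, 195 above the counter
- spoon_rest: loose round grey hard-silicone spoon rest, a dished plate 122 across, rim 24 high, about 0.18 kg. Origin: centre of underside; x along its flat lip (tongue 36 wide, 16 to 22 above the underside), z up. Floor: shallow cone (12 degrees), lowest (5.5) in the middle. Bridge handle along y: posts 62 either side of the centre carry a straight bar 133 long, 12 thick (along x), 76 to 92 up
- bridge (a point): middle of the bridge bar of the spoon rest, 84 above the rest's underside, straight above its centre; the place to grip, with the fingers closing along the rest's x
- lip (a point): tip of the spoon rest's lip, 96 from the rest's centre along its x, 19 above its underside
- ball_center (a point): centre of the loose steel shaker ball, 32 across, about 40 g, lying in the middle of the spoon rest's dish
- pot_lid: bystander: round steel pot lid, 160 across, 54 high, on the counter; origin centre of underside
- shaker: bystander: empty plastic shaker with flip cap, 86 across, 172 high, standing; origin centre of underside
- soup_spoon: bystander: white porcelain soup spoon, 150 long, lying on the counter; origin at its underside
- brush: bystander: bamboo scrubbing brush, an oblong block 85 long, 55 wide, 57 high with a small knob, standing on its pale bristles; origin centre of its underside

How it is judged (in metres and radians):
On the way, in this order (a step that is already met when the one before it is completed fails the run):
1. the door is swung open to about a right angle (value of joint door above 1.4 rad), for 0.2 s.
2. the spoon rest is lifted clear of the counter, not yet turned, the ball in its middle (height (world z) of spoon_rest above 0.02 m and angle between the x axis of spoon_rest and the x axis of cupboard, either way round above 0.9 rad and horizontal distance between ball_center and spoon_rest below 0.02 m), for 0.1 s.
At the end, for the whole second after the job is handed in: Rest held still by the fingers, clear of the cupboard: underside 50-160 mm up, level to 0.1 rad, lip square to the cupboard to 0.2 rad, its tip 3-110 mm before the front face, centre within 45 mm of the cupboard's middle; ball within 12 mm of the dish's centre; door open 1.35 rad or more (value of joint door above 1.35 rad and angle between the x axis of spoon_rest and the x axis of cupboard, either way round below 0.2 rad and x of lip in the frame of cupboard between -0.11 and -0.003 m and x of spoon_rest in the frame of cupboard below -0.09 m and y of spoon_rest in the frame of cupboard between -0.045 and 0.045 m and height (world z) of spoon_rest between 0.05 and 0.16 m and angle between spoon_rest's own z axis and vertical below 0.1 rad and horizontal distance between ball_center and spoon_rest below 0.012 m and z of ball_center in the frame of spoon_rest between 0.01 and 0.03 m and linear speed of spoon_rest below 0.02 m/s and angular speed of spoon_rest below 0.15 rad/s and contact force between the fingers and spoon_rest above 1 N and contact force between spoon_rest and cupboard below 0.3 N); the arm keeps its last pose, push and grip.
It fails at once if the ball strays more than 30 mm from the middle of the spoon rest (distance between ball_center and spoon_rest above 0.041 m).
It fails at once if the spoon rest is tipped by more than 0.2 rad (angle between spoon_rest's own z axis and vertical above 0.2 rad).
It fails at once if the pot lid, shaker, soup spoon or brush is moved more than 30 mm (distance of any of pot_lid, shaker, soup_spoon, brush from where it was at the start of the episode above 0.03 m).
It also fails if it takes over 72 s, if anything falls off the work surface, if the arm or the gripper's body presses on something with over 40 N, if the wrist force passes 120 N, or if a joint passes its speed limit or range.

## Robot

A 6-joint arm with a two-finger parallel gripper is mounted at the origin on the work surface. World frame = base frame: x ahead of the robot, y to its left, z up, the work surface at z = 0. Lengths are in mm, angles in rad, forces in N, time in s.
With the tool pointing down it reaches from about 300 to 775 mm from the base axis. Payload 14.6 kg.
Tool frame: the origin (TCP) lies between the finger pads; the fingertips stand 19 mm ahead of it and the grasp point (between the pads) is the TCP; z points along the fingers, y is the line along which they close (so a half turn about z gives the same grasp; the last joint's range is limited). The gripper opens to 94 mm and grips with 3 to 60 N. Pads are 16 mm wide; open, the fingers measure 119 mm over their backs; the gripper's body (75 mm by 177 mm) begins 78 mm behind the grasp point.
Start: joints at [-1.177, 0.3, 1.521, -0, 1.321, -0.067], TCP at [244.557, -492.627, 224.446] pointing down, gripper open.
Joint ranges: [-3.03, 3.03], [-0.79, 2.21], [0.23, 2.52], [-1.04, 4.18], [0, 3.07], [-2.55, 2.55]. Speed limits (rad/s): [2.22, 2.22, 2.57, 3.14, 3.14, 3.14].

## Interface

Orientations are given as [roll, pitch, yaw] about the fixed x, y, z axes, in that order (R = Rz(yaw) Ry(pitch) Rx(roll)).
In Python, from cell import monitor, imaging, job, find_in, trace gives the robot as it stands. The module is installed in compiled form; this text tells all that it offers.
- The arm moves only by the tool arm_command, never from a script. Its argument "steps" is a list of rows, each a list of 5 numbers: the opening, from 0 (shut) to 1 (fully open), then the shift along the tool's x, y, z in mm, then the turn about the tool's z in degrees. In form: [[gripper, dx, dy, dz, turn], ...]. A call has 1 to 20 rows; each row is the pose to reach, as a shift and turn from the pose commanded when the call began, along the tool's axes at that moment; what a row does not reach only later rows make up. A row lasts 1/8 s, in which the tool goes at most 62.5 mm and 10.7 degrees, less where a joint would pass 70% of its speed; a pose out of reach is approached as far as the arm can. A call with a gripper value outside its range is refused whole. The fingers move at their own pace and stop on an object; "force" is the grip in N (left out, the last holds). Time passes only in rows, so rows that repeat a pose let the fingers close. It gives the time, the measured TCP pose, the force, the opening and the grip force at its end, in the units of the state.
- monitor.read_state(): the state, without advancing time (a new reading comes with each control period).
- imaging.camera(name): name is "scene" or "top" or "wrist"; returns a dict with "img" (420x560x3 uint8, red, green, blue), "mtx" (3x3 intrinsics, pixels), "view" (4x4, takes a point from world to camera coordinates). Camera axes: x right, y down, z forward; pixel columns grow to the right and rows downward; lengths in mm; the calibration is good to about 2 mm. A picture is of the moment at which its call begins. There is no depth.
- job.sign_off(): hands the job in; it is judged then, once.
Trained networks look in a picture, given as the dict that the camera call returned (one of the last four; its "shot" number tells which), for a name from the list of things; names that differ only in an ending like _2 or _b are one class to them, and where a whole thing is asked for, a point or a joint stands for the part that bears it (a point fixed in the world has none). Each returns a list of dicts, best first, with "p" (0 to 1); they miss things now and then, are a little off and sometimes report something else, mostly with a low value. They report only what shows in the picture. A call takes as long as a camera call.
- find_in(picture, target): "rect" ([centre column, centre row, width, height] in pixels, round what is visible of it).
- trace(picture, target): "region" (420x560 bool, what is visible of it) and "rect" ([centre column, centre row, width, height] in pixels, round what is visible of it).
The state is a dict: "clock": time; "joints": joint angles; "qd": joint speeds; "effort": joint torques, N m; "eef_pos": TCP position; "eef_rot": TCP orientation; "wrist_force": force on the tool from outside, world axes, zero at the start; "moment": the same for the moment, N m; "finger_gap": finger opening in mm; "finger_force": force on a finger pad.
Only numpy, scipy, OpenCV 4.12 (cv2) and the standard library are available. Lean on these libraries where they do the work, as an engineer would, in place of code of your own. Each camera call takes 0.05 s, during which the arm holds its last target. There are 200 camera calls.

## Working session

There is one attempt and no reset: what is moved stays moved. The work goes in short steps, Python scripts to look and compute and a tool call to move; the robot and the scene stay as the last step left them, time stands still between calls to the robot, and variables do not carry over. Pictures are saved under pics/ and viewed, at most 10 in all, crops included, and the job is handed in when it is done.

Besides the shell and the picture viewer there is one more tool, called after ">>>" in YAML: its name, and indented under it one key for each argument. arm_command: Moves the arm, as the interface text tells. Its arguments: {"type":"object","properties":{"steps":{"type":"array","items":{"type":"array","items":{"type":"number"}}},"force":{"type":"number"}},"required":["steps"]}

```bash
mkdir -p pics
cat > h.py <<'E'
import numpy as np, cv2
from cell import monitor, imaging, job, find_in, trace
from scipy.spatial.transform import Rotation as R
def px(c,P):
    P=np.atleast_2d(P); q=(c["view"][:3,:3]@P.T).T+c["view"][:3,3]; q=q@np.array(c["mtx"]).T; return q[:,:2]/q[:,2:]
def ray(c,uv):
    V=np.array(c["view"]);d=np.linalg.inv(c["mtx"])@[uv[0],uv[1],1]; o=-V[:3,:3].T@V[:3,3]; return o,V[:3,:3].T@d
def onz(c,uv,z):
    o,d=ray(c,uv); return o+d*(z-o[2])/d[2]
def tri(obs):
    A=np.zeros((3,3));b=np.zeros(3)
    for c,uv in obs:
        o,d=ray(c,uv);d=d/np.linalg.norm(d);M=np.eye(3)-np.outer(d,d);A+=M;b+=M@o
    return np.linalg.solve(A,b)
def save(c,n): cv2.imwrite('pics/'+n+'.png',cv2.cvtColor(c["img"],cv2.COLOR_RGB2BGR))
E
python3 - <<'E'
from h import *
s=monitor.read_state();print(s)
C={n:imaging.camera(n) for n in("scene","top")}
np.set_printoptions(precision=1,suppress=True)
im=[]
for n,c in C.items():
    print(n,c["view"],c["mtx"])
    for t in["cupboard","door","door_handle","door_hinge","spoon_rest","bridge","lip","ball_center","pot_lid","shaker","soup_spoon","brush"]:
        try: print(n,t,[(np.round(r["rect"]),round(r["p"],2)) for r in find_in(c,t)[:2]])
        except Exception as e: print(n,t,e)
    save(c,n)
E
```

```text
{'clock': 0.0, 'joints': array([-1.17660973e+00,  3.00474785e-01,  1.52155503e+00,  1.04305097e-05,
        1.32069499e+00, -6.65937872e-02]), 'qd': array([ 4.48187939e-04,  9.29409723e-04, -2.07008898e-03,  5.00074645e-05,
        2.23478446e-04,  7.08307507e-04]), 'effort': array([-1.58971841e-03, -5.31820536e+01, -3.52741778e+01,  7.07572815e-02,
        2.44566542e-02, -1.04012508e-04]), 'eef_pos': array([ 244.47043686, -492.42465119,  223.89531384]), 'eef_rot': array([-3.14046368e+00, -8.54192670e-05,  4.60777744e-01]), 'wrist_force': array([0.18077558, 0.13014519, 0.25789983]), 'moment': array([-0.01378424,  0.05195671, -0.03223886]), 'finger_force': 0.0, 'finger_gap': 94.04381186513606}
scene [[   0.6    0.8    0.  -384.8]
 [   0.6   -0.5   -0.6 -232.1]
 [  -0.4    0.4   -0.8 1295.5]
 [   0.     0.     0.     1. ]] [[452.6   0.  283.2]
 [  0.  452.6 201.5]
 [  0.    0.    1. ]]
scene cupboard [(array([299., 314., 202., 209.]), 0.62)]
scene door [(array([254., 281., 115., 147.]), 0.58), (array([336., 196.,  54.,  53.]), 0.23)]
scene door_handle [(array([253., 280., 116., 147.])
[... 909 characters left out ...]
ndle [(array([334., 190., 113.,  40.]), 0.97)]
top door_hinge [(array([205., 228.,  60.,  50.]), 0.74), (array([334., 191., 114.,  42.]), 0.7)]
top spoon_rest [(array([207., 227.,  57.,  51.]), 0.67)]
top bridge [(array([205., 227.,  53.,  52.]), 0.71), (array([164., 174.,  58.,  55.]), 0.49)]
top lip [(array([204., 226.,  56.,  51.]), 0.76), (array([227., 297.,  56.,  17.]), 0.74)]
top ball_center [(array([214., 230.,   8.,   7.]), 0.36)]
top pot_lid [(array([166., 174.,  56.,  58.]), 0.87), (array([207., 228.,  54.,  53.]), 0.67)]
top shaker [(array([210., 144.,  32.,  43.]), 0.58)]
top soup_spoon [(array([228., 297.,  52.,  22.]), 0.93)]
top brush [(array([165., 302.,  21.,  30.]), 0.63)]
```

View pics/scene.png

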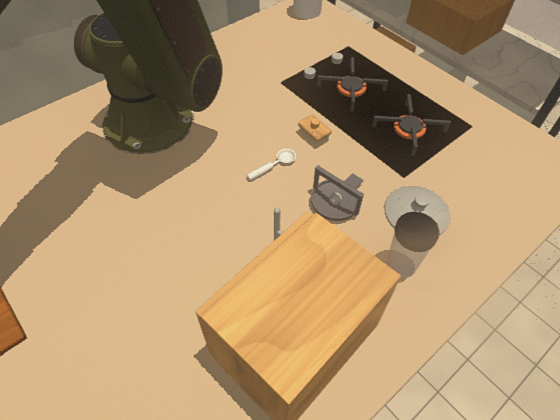

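View pics/top.png

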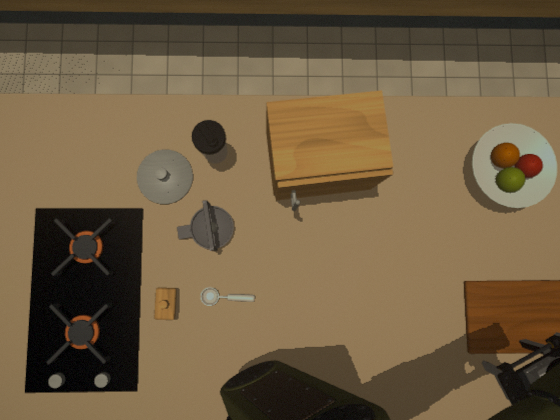

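Scene shows the cupboard nearly shut at the front, with the handle at about (277,222). In the top view the cupboard roof has corners near (267,103), (381,93), (390,172) and (276,185), the handle is near (294,200), the rest is at (212,228) with its lip to the left, and the ball is at about (213,230).

Run:
```python
from h import *
np.set_printoptions(precision=1,suppress=True)
t=cv2.imread('pics/top.png')[80:270,160:400]; t=cv2.resize(t,None,fx=3.3,fy=3.1,interpolation=cv2.INTER_CUBIC)
cv2.imwrite('pics/topz.png',t[:600,:800])
s=cv2.imread('pics/scene.png')[155:290,190:370]; s=cv2.resize(s,None,fx=4.4,fy=4.4,interpolation=cv2.INTER_CUBIC)
cv2.imwrite('pics/scz.png',s[:600,:800])
c=imaging.camera("top");V=c["view"];print("campos",-V[:3,:3].T@V[:3,3])
for p in[(267,103),(381,93),(390,172),(276,185)]: print(onz(c,p,220))
r=trace(c,"spoon_rest")[0];print(r["p"],r["rect"]);r=trace(c,"cupboard")[0];print(r["p"])
print(cv2.approxPolyDP(max(cv2.findContours(r["region"].astype(np.uint8),0,1)[0],key=len),4,True)[:,0])
```

```text
campos [ 462.9   55.5 1125.6]
[832.6  48.  220. ]
[ 859.4 -226.5  220. ]
[ 665.7 -241.4  220. ]
[634.5  27.5 220. ]
0.66 [206.4, 225.7, 55.1, 46.8]
0.8
[[380  91]
 [268 104]
 [266 130]
 [276 199]
 [290 198]
 [295 209]
 [300 196]
 [370 189]
 [392 173]]
```

View pics/topz.png

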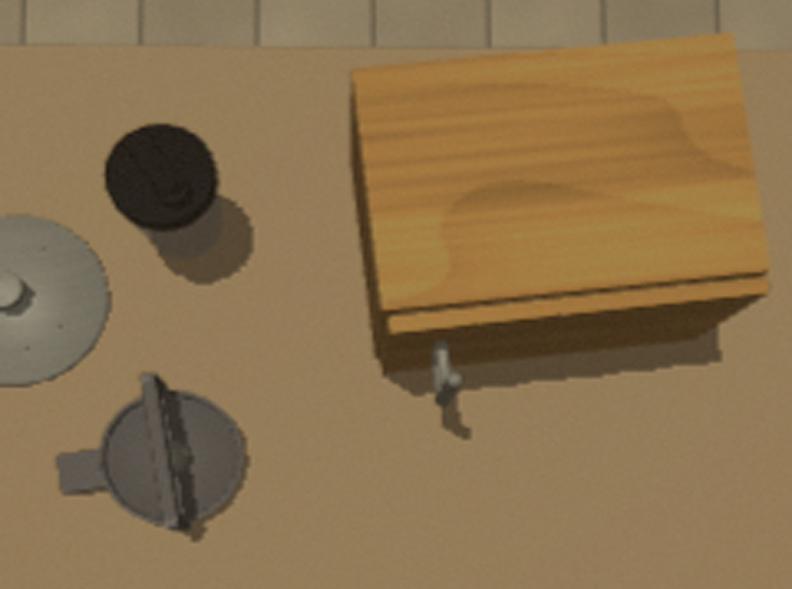

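View pics/scz.png

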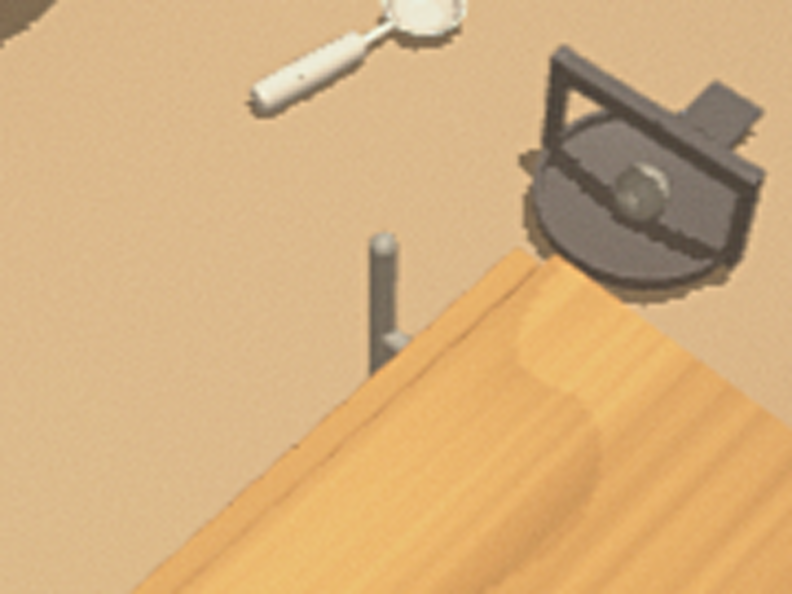

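The zooms give the roof corners, the door's top edge, the bar top (scene 277,209.5; top 293.6,191), the bridge ends and the lip tip. I'll fit poses to them.

```bash
cat >> h.py <<'E'
from scipy.optimize import least_squares
def cw(p,P):
    c,s=np.cos(p[2]),np.sin(p[2]);P=np.array(P,float);return np.array([p[0]+c*P[0]-s*P[1],p[1]+s*P[0]+c*P[1],P[2]])
# hinge at (0,-140+?,) ; door along +y when shut, outer face at -16
HY=-138
def doorpt(a,along,out,z): # door opens towards -x
    return [-np.sin(a)*along-np.cos(a)*out, HY+np.cos(a)*along-np.sin(a)*out, z]
E
python3 - <<'E'
from h import *
np.set_printoptions(precision=3,suppress=True)
T=imaging.camera("top");S=imaging.camera("scene")
f=lambda p:np.concatenate([(px(c,cw(p,P))-uv).ravel() for c,P,uv in[
 (T,[0,140,220],(275.8,180)),(T,[0,-140,220],(392.4,167.1)),(T,[190,140,220],(266.7,103.2)),(T,[190,-140,220],(382.7,91.3))
 ,(S,[0,140,220],(190+555/4.4,155+258/4.4))]]+[
 (px(c,cw(p,doorpt(p[3],*P)))-uv).ravel() for c,P,uv in[(T,(235,56,221),(293.6,191.5)),(T,(235,56,89),(294.2,209.7)),(S,(235,56,221),(277,210)),(T,(276,16,214),(277.7,187.3)),(S,(276,16,214),(190+518/4.4,155+250/4.4))]])
r=least_squares(f,[650,-100,0.1,0.05],x_scale=[10,10,.1,.1]);print(r.x);print(r.fun.reshape(-1,2))
p=r.x
print("bar",cw(p,doorpt(p[3],235,56,195)),"hinge",cw(p,[0,HY,195]))
g=lambda q:np.concatenate([(px(c,cw(q,P))-uv).ravel() for c,P,uv in[
 (T,[0,-66.5,92],(204.8,201)),(T,[0,66.5,92],(213.9,251)),(T,[96,0,20],(178.2,232.3)),
 (S,[0,-66.5,92],(363.2,194.8)),(S,[0,66.5,92],(317.3,166.4)),(S,[96,0,20],(357.3,177))]])
r=least_squares(g,[400,200,1.6],x_scale=[10,10,.1]);print(r.x);print(r.fun.reshape(-1,2))
for n,z in(("ball_center",21.5),):
  for c in(T,S): print([(onz(c,d["rect"][:2],z),d["p"]) for d in find_in(c,n)[:1]])
for n,z in(("pot_lid",25),("shaker",100),("soup_spoon",5),("brush",25)):
  print(n,[onz(c,find_in(c,n)[0]["rect"][:2],z) for c in(T,S)])
E
```

```text
[ 662.411 -112.288    0.111   -0.016]
[[ 0.47  -0.225]
 [ 1.606 -0.17 ]
 [ 0.326 -1.472]
 [-0.223 -1.244]
 [-1.005 -1.129]
 [ 3.315  8.246]
 [-1.393 -2.508]
 [ 2.122 -0.364]
 [-0.181 -2.256]
 [ 1.867 -0.391]]
bar [599.635 -20.821 195.   ] hinge [ 677.71  -249.437  195.   ]
[553.592 200.819   1.739]
[[-0.184 -1.203]
 [-1.385 -1.32 ]
 [-0.207  0.357]
 [-0.919  0.305]
 [-1.447 -0.067]
 [-0.101 -0.666]]
[]
[]
pot_lid [array([701.06 , 336.139,  25.   ]), array([705.285, 327.106,  25.   ])]
shaker [array([765.179, 198.053, 100.   ]), array([774.752, 198.387, 100.   ])]
soup_spoon [array([362.813, 155.325,   5.   ]), array([346.39 , 166.099,   5.   ])]
brush [array([345.766, 327.928,  25.   ]), array([358.888, 314.308,  25.   ])]
```

```bash
cat >> h.py <<'E'
def shift(target,yaw=None,s=None):
    s=s or monitor.read_state();M=R.from_euler('xyz',s["eef_rot"]).as_matrix()
    d=M.T@(np.array(target)-s["eef_pos"]); y=s["eef_rot"][2]
    print("shift",d.round(1),"turn(tool z)",None if yaw is None else round(-np.degrees((yaw-y+np.pi)%(2*np.pi)-np.pi),1),"pos",s["eef_pos"].round(1),"rot",s["eef_rot"].round(3),"t",s["clock"])
E
python3 - <<'E'
from h import *
np.set_printoptions(precision=3,suppress=True)
T=imaging.camera("top");S=imaging.camera("scene")
f=lambda p:np.concatenate([(px(c,cw(p,P))-uv).ravel() for c,P,uv in[
 (T,[0,140,220],(275.8,180)),(T,[0,-140,220],(392.4,167.1)),(T,[190,140,220],(266.7,103.2)),(T,[190,-140,220],(382.7,91.3))
 ,(S,[0,140,220],(190+555/4.4,155+258/4.4))]]+[
 (px(c,cw(p,doorpt(p[3],*P)))-uv).ravel() for c,P,uv in[(T,(235,56,221),(297.7,202.5)),(T,(235,56,89),(294.2,208)),(S,(235,56,221),(277,209.5)),(T,(276,16,214),(277.7,187.3)),(S,(276,16,214),(190+518/4.4,155+250/4.4))]])
r=least_squares(f,[650,-100,0.1,0.05],x_scale=[10,10,.1,.1]);print(r.x);print(r.fun.reshape(-1,2))
p=r.x;b=cw(p,doorpt(p[3],235,56,195));print("bar",b,tri([(T,(297.5,202.5)),(S,(277,209.5))]))
b[2]=270;shift(b,p[2]+p[3])
E
```

```text
[ 662.137 -112.373    0.11    -0.   ]
[[ 0.499 -0.181]
 [ 1.656  0.014]
 [ 0.451 -1.439]
 [-0.079 -1.076]
 [-1.07  -1.146]
 [-0.222 -1.145]
 [-0.902  0.601]
 [ 0.296 -0.773]
 [ 0.149 -0.394]
 [-0.015 -1.656]]
bar [595.863 -22.09  195.   ] [594.151 -22.056 216.659]
shift [ 523.9 -265.3  -45.5] turn(tool z) 20.1 pos [ 244.6 -492.6  224.4] rot [-3.142 -0.     0.461] t 2.15
```

>>> arm_command:
  steps:
    - [1,0,0,-45,0]
    - [1,60,-30,-45,4]
    - [1,120,-60,-45,8]
    - [1,175,-88,-45,12]
    - [1,225,-114,-45,16]
    - [1,275,-139,-45,20]
    - [1,325,-164,-45,20]
    - [1,375,-190,-45,20]
    - [1,425,-215,-45,20]
    - [1,475,-240,-45,20]
    - [1,510,-258,-45,20]
    - [1,524,-265,-45,20]
    - [1,524,-265,-45,20]
    - [1,524,-265,-45,20]

```text
clock: 3.9
eef_pos: [595.6, -23.4, 269.6]
eef_rot: [3.141, -0.0, 0.111]
wrist_force: [0.1, 0.1, 0.3]
finger_gap: 94.4
finger_force: 0.0
```

Run:
```python
from h import *
w=imaging.camera("wrist");save(w,"w1");shift([595.5,-22.1,196],.11)
print(px(w,[[595.9,-22.1,221],[595.9,-22.1,89]]))
```

```text
shift [ 0.  -1.4 73.7] turn(tool z) 0.0 pos [595.6 -23.5 269.7] rot [ 3.141 -0.     0.11 ] t 3.95
[[276.63770794 238.95010322]
 [277.64877415 194.5818313 ]]
```

View pics/w1.png

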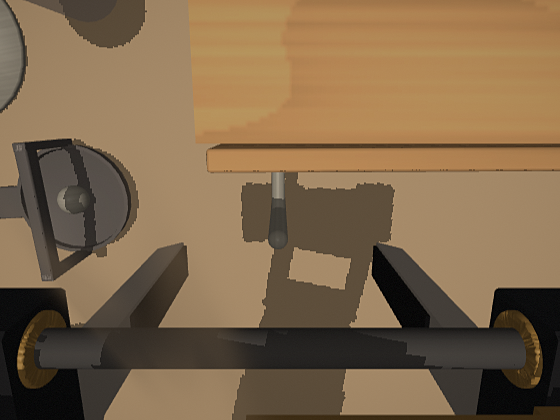

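The wrist view shows the bar top at (278,240), against a predicted (277,239), so I'll lower and grip.

>>> arm_command:
  steps:
    - [1,0,-1,30,0]
    - [1,0,-1,55,0]
    - [1,0,-1,73,0]
    - [1,0,-1,73,0]
    - [0,0,-1,73,0]
    - [0,0,-1,73,0]
    - [0,0,-1,73,0]
    - [0,0,-1,73,0]
    - [0,0,-1,73,0]
    - [0,0,-1,73,0]
    - [0,0,-1,73,0]
    - [0,0,-1,73,0]
  force: 20

```text
clock: 5.45
eef_pos: [596.0, -21.3, 196.4]
eef_rot: [3.142, 0.0, 0.112]
wrist_force: [0.4, -0.5, 0.9]
finger_gap: 17.3
finger_force: 0.0
```

Run:
```python
from h import *
s=monitor.read_state();print(s["finger_gap"],s["finger_force"],s["wrist_force"],s["eef_pos"],s["eef_rot"])
p=[662.1,-112.4,.110]; h=cw(p,[0,HY,195]); q=s["eef_pos"]; M=R.from_euler('xyz',s["eef_rot"]).as_matrix()
for off in(0,19):
 a0=0
 for i in range(1,20):
  a=i*0.09; v=q-h; c,sn=np.cos(a),np.sin(a)
  t=h+np.array([c*v[0]-sn*v[1],sn*v[0]+c*v[1],0]); t[2]=q[2]
  if off==0: print([round(x) for x in (M.T@(t-q))],round(-np.degrees(a),1))
```

```text
17.34829141576162 0.0 [ 0.38097275 -0.52754738  0.88836967] [595.95997436 -21.27570119 196.43888751] [3.14157396e+00 2.25157778e-06 1.11732225e-01]
[-21, 6, 0] -5.2
[-41, 14, 0] -10.3
[-61, 23, 0] -15.5
[-80, 35, 0] -20.6
[-97, 48, 0] -25.8
[-113, 62, 0] -30.9
[-128, 78, 0] -36.1
[-142, 95, 0] -41.3
[-154, 113, 0] -46.4
[-164, 133, 0] -51.6
[-172, 153, 0] -56.7
[-179, 174, 0] -61.9
[-183, 195, 0] -67.0
[-186, 216, 0] -72.2
[-187, 238, 0] -77.3
[-186, 260, 0] -82.5
[-183, 282, 0] -87.7
[-178, 303, 0] -92.8
[-171, 323, 0] -98.0
```

>>> arm_command:
  steps:
    - [0,0,0,0,0]
    - [0,0,0,0,0]
    - [0,0,0,0,0]
    - [0,-10,3,0,-2.6]
    - [0,-21,6,0,-5.2]
    - [0,-41,14,0,-10.3]
    - [0,-61,23,0,-15.5]

```text
clock: 6.32
eef_pos: [537.9, -52.1, 196.4]
eef_rot: [3.139, -0.001, 0.385]
wrist_force: [11.7, -14.9, -6.4]
finger_gap: 11.8
finger_force: 20.0
```

Run:
```python
from h import *
s=monitor.read_state();print(s["finger_gap"],s["finger_force"],s["wrist_force"],s["eef_pos"],s["eef_rot"])
p=[662.1,-112.4,.110]; h=cw(p,[0,HY,195])
print("radius",np.linalg.norm((s["eef_pos"]-h)[:2]))
M=R.from_euler('xyz',[3.1416,0,.1117+.27]).as_matrix(); q0=np.array([595.96,-21.28,196.4]); rot=lambda a:h+R.from_euler('z',a).as_matrix()@(q0-h)
q=rot(.27);print(q)
for i in range(4,20): a=i*.09;print([round(x) for x in M.T@(rot(a)-q)],round(-np.degrees(a-.27),1))
```

```text
11.807590869864853 20.000497698783875 [ 11.69870809 -14.92222398  -6.37352217] [537.90478838 -52.06096068 196.43956215] [ 3.13923046e+00 -9.21749263e-04  3.85184622e-01]
radius 241.71292845657405
[538.01400514 -51.23303495 196.4       ]
[-21, 6, 0] -5.2
[-41, 14, 0] -10.3
[-61, 23, 0] -15.5
[-80, 35, 0] -20.6
[-97, 48, 0] -25.8
[-113, 62, 0] -30.9
[-128, 78, 0] -36.1
[-142, 95, 0] -41.3
[-154, 113, 0] -46.4
[-164, 133, 0] -51.6
[-172, 153, 0] -56.7
[-179, 174, 0] -61.9
[-183, 195, 0] -67.0
[-186, 216, 0] -72.2
[-187, 238, 0] -77.3
[-186, 260, 0] -82.5
```

>>> arm_command:
  steps:
    - [0,-21,6,0,-5.2]
    - [0,-41,14,0,-10.3]
    - [0,-61,23,0,-15.5]
    - [0,-80,35,0,-20.6]
    - [0,-97,48,0,-25.8]
    - [0,-113,62,0,-30.9]
    - [0,-128,78,0,-36.1]
    - [0,-142,95,0,-41.3]
    - [0,-154,113,0,-46.4]
    - [0,-164,133,0,-51.6]
    - [0,-172,153,0,-56.7]
    - [0,-179,174,0,-61.9]
    - [0,-183,195,0,-67.0]
    - [0,-186,216,0,-72.2]
    - [0,-187,231,0,-75.6]
    - [0,-187,238,0,-77.3]
    - [0,-187,238,0,-77.3]
    - [0,-187,238,0,-77.3]
    - [0,-187,238,0,-77.3]

```text
clock: 8.7
eef_pos: [453.7, -341.2, 196.4]
eef_rot: [3.14, -0.0, 1.732]
wrist_force: [5.0, 1.5, -1.5]
finger_gap: 11.6
finger_force: 20.0
```

Run:
```python
from h import *
s=monitor.read_state()
p=[662.1,-112.4,.110]; h=cw(p,[0,HY,195]);v=(s["eef_pos"]-h)[:2]
print(s["clock"],s["finger_gap"],s["wrist_force"],s["eef_pos"],s["eef_rot"],np.linalg.norm(v))
print("door angle", (np.arctan2(v[1],v[0])-.110-np.arctan2(235,-56)))
print("bridge over:");shift([553.6,200.8,270],1.739+np.pi/2)
```

```text
8.7 11.648288512422756 [ 4.95430001  1.52565471 -1.52762335] [ 453.72627875 -341.20196283  196.41870207] [ 3.14044712e+00 -1.10293386e-04  1.73177540e+00] 241.57762438006353
door angle -4.667259089411183
bridge over:
shift [519.  185.5 -73.3] turn(tool z) -90.4 pos [ 453.7 -341.2  196.4] rot [ 3.14  -0.     1.732] t 8.7
```

>>> arm_command:
  steps:
    - [0.5,0,0,0,0]
    - [0.5,0,0,0,0]
    - [0.5,0,0,0,0]
    - [0.5,0,0,0,0]
    - [0.5,0,0,-20,0]
    - [0.6,0,0,-60,0]
    - [1,20,7,-73,-4]
    - [1,70,25,-73,-12]
    - [1,120,43,-73,-20]
    - [1,170,61,-73,-28]
    - [1,220,79,-73,-36]
    - [1,270,96,-73,-44]
    - [1,320,114,-73,-52]
    - [1,370,132,-73,-60]
    - [1,420,150,-73,-68]
    - [1,470,168,-73,-76]
    - [1,505,181,-73,-84]
    - [1,519,186,-73,-90]
    - [1,519,186,-73,-90]
    - [1,519,186,-73,-90]

```text
clock: 11.2
eef_pos: [553.4, 200.2, 269.2]
eef_rot: [-3.141, -0.0, -2.983]
wrist_force: [-0.2, -0.2, 0.3]
finger_gap: 93.8
finger_force: 0.0
```

Run:
```python
from h import *
w=imaging.camera("wrist");T=imaging.camera("top");save(w,"w2");save(T,"t2");shift([553.6,200.8,84],1.739-np.pi/2+np.pi)
q=[553.6,200.8,1.739]
print(px(w,[cw(q,P) for P in([0,-66.5,92],[0,66.5,92],[96,0,20],[0,0,21])]))
i=np.hstack([cv2.imread('pics/w2.png')[:,:400],cv2.imread('pics/t2.png')[60:480,150:550]]);i=cv2.copyMakeBorder(i,0,60,0,0,0);cv2.imwrite('pics/c2.png',i)
```

```text
shift [-1.000e-01  9.000e-01  1.855e+02] turn(tool z) -0.5 pos [553.6 199.9 269.5] rot [-3.142 -0.    -2.983] t 11.3
[[281.07449254 265.80945682]
 [279.78766808 123.89545568]
 [367.15000262 183.95109041]
 [280.30199648 184.92146967]]Traceback (most recent call last):
  File "<stdin>", line 5, in <module>
    return _nx.concatenate(arrs, 1, dtype=dtype, casting=casting)
           ~~~~~~~~~~~~~~~^^^^^^^^^^^^^^^^^^^^^^^^^^^^^^^^^^^^^^^
ValueError: all the input array dimensions except for the concatenation axis must match exactly, but along dimension 0, the array at index 0 has size 420 and the array at index 1 has size 360
```

View pics/w2.png

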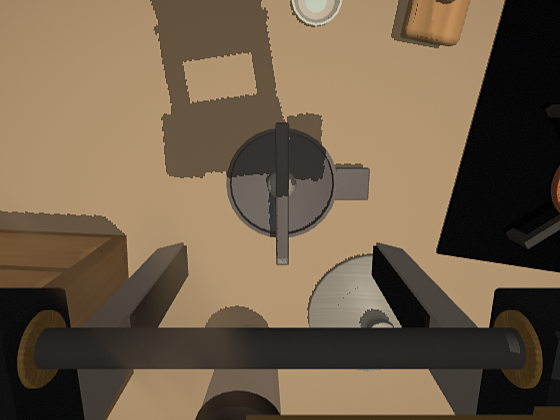

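View pics/t2.png

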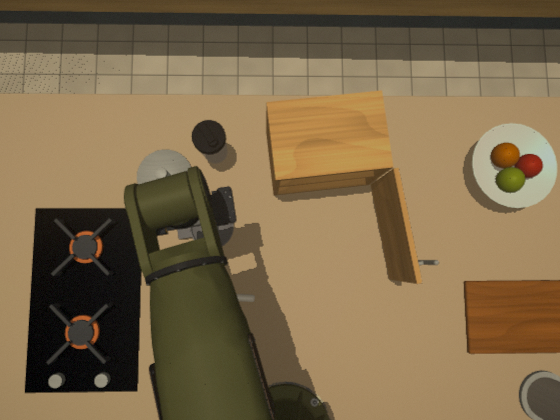

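The door stands open, and the bridge bar runs at columns 276–288, rows 124–265 (predicted 280, 124–266). It is centred and square, so I'll descend and grip.

>>> arm_command:
  steps:
    - [1,0,2,40,0]
    - [1,0,2,80,0]
    - [1,0,2,120,0]
    - [1,0,2,150,0]
    - [1,0,2,170,0]
    - [1,0,2,180,0]
    - [1,0,2,185,0]
    - [1,0,2,185,0]
    - [0,0,2,185,0]
    - [0,0,2,185,0]
    - [0,0,2,185,0]
    - [0,0,2,185,0]
    - [0,0,2,185,0]
    - [0,0,2,185,0]
    - [0,0,2,185,0]
    - [0,0,2,185,0]
    - [0,0,2,185,0]
    - [0,0,2,185,0]
    - [0,0,2,185,0]
  force: 20

```text
clock: 13.68
eef_pos: [553.5, 202.5, 84.4]
eef_rot: [-3.142, -0.0, -2.981]
wrist_force: [0.7, -1.2, -0.4]
finger_gap: 11.8
finger_force: 20.0
```

>>> arm_command:
  steps:
    - [0,0,0,-1,0]
    - [0,0,0,-3,0]
    - [0,0,0,-6,0]
    - [0,0,0,-10,0]
    - [0,0,0,-15,0]
    - [0,0,0,-21,0]
    - [0,0,0,-28,0]
    - [0,0,0,-35,0]
    - [0,0,0,-42,0]
    - [0,0,0,-49,0]
    - [0,0,0,-56,0]
    - [0,0,0,-63,0]
    - [0,0,0,-70,0]
    - [0,0,0,-77,0]
    - [0,0,0,-83,0]
    - [0,0,0,-88,0]
    - [0,0,0,-92,0]
    - [0,0,0,-94,0]
    - [0,0,0,-95,0]
    - [0,0,0,-95,0]

```text
clock: 16.18
eef_pos: [553.4, 202.5, 179.4]
eef_rot: [3.142, -0.0, -2.981]
wrist_force: [0.2, -0.0, -2.0]
finger_gap: 11.5
finger_force: 20.0
```

Run:
```python
from h import *
S=imaging.camera("scene");w=imaging.camera("wrist");save(S,"s3")
a=S["img"][130:250,230:430];b=w["img"][60:260,160:430]
i=np.vstack([cv2.resize(a,(480,288)),cv2.resize(b,(480,300))]);cv2.imwrite('pics/c3.png',i[:,:,::-1])
s=monitor.read_state();print(s["wrist_force"])
p=[662.1,-112.4,.110];g=cw(p,[-146,0,184]);print(g)
shift(g,.110+np.pi/2)
```

```text
[ 0.50369699 -0.56799392 -2.43319073]
[ 516.9824097  -128.42763192  184.        ]
shift [  88.9 -320.9   -4.7] turn(tool z) 92.9 pos [553.4 202.5 179.3] rot [-3.142 -0.    -2.981] t 16.275
```

View pics/c3.png

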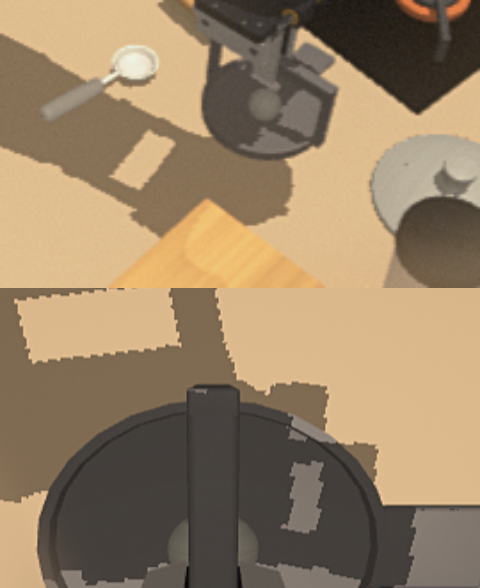

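The rest is up and the ball is still in the middle. I'll turn it gently now.

>>> arm_command:
  steps:
    - [0,0,0,-1,0.3]
    - [0,0,0,-2,1]
    - [0,0,0,-3,2]
    - [0,0,0,-4,3.5]
    - [0,0,0,-5,5.5]
    - [0,0,0,-5,8]
    - [0,0,0,-5,11]
    - [0,0,0,-5,14]
    - [0,0,0,-5,17]
    - [0,0,0,-5,20]
    - [0,0,0,-5,23]
    - [0,0,0,-5,26]
    - [0,0,0,-5,29]
    - [0,0,0,-5,32]
    - [0,0,0,-5,35]
    - [0,0,0,-5,38]
    - [0,0,0,-5,41]
    - [0,0,0,-5,43.5]
    - [0,0,0,-5,45.5]
    - [0,0,0,-5,46.5]

```text
clock: 18.77
eef_pos: [553.5, 202.5, 184.5]
eef_rot: [3.142, 0.0, 2.489]
wrist_force: [-0.2, -0.6, -2.5]
finger_gap: 11.6
finger_force: 20.0
```

>>> arm_command:
  steps:
    - [0,0,0,0,0.3]
    - [0,0,0,0,1]
    - [0,0,0,0,2]
    - [0,0,0,0,3.5]
    - [0,0,0,0,5.5]
    - [0,0,0,0,8]
    - [0,0,0,0,11]
    - [0,0,0,0,14]
    - [0,0,0,0,17]
    - [0,0,0,0,20]
    - [0,0,0,0,23]
    - [0,0,0,0,26]
    - [0,0,0,0,29]
    - [0,0,0,0,32]
    - [0,0,0,0,35]
    - [0,0,0,0,38]
    - [0,0,0,0,41]
    - [0,0,0,0,43.5]
    - [0,0,0,0,45.5]
    - [0,0,0,0,46.4]

```text
clock: 21.28
eef_pos: [553.5, 202.6, 184.4]
eef_rot: [3.142, -0.0, 1.68]
wrist_force: [-0.2, -1.0, -3.2]
finger_gap: 11.8
finger_force: 20.0
```

Run:
```python
from h import *
p=[662.1,-112.4,.110];g=cw(p,[-146,0,184])
shift(g,.110+np.pi/2)
```

```text
shift [-325.1  -72.2    0.4] turn(tool z) -0.1 pos [553.5 202.6 184.4] rot [ 3.142 -0.     1.68 ] t 21.275
```

>>> arm_command:
  steps:
    - [0,-1,-1,0,0]
    - [0,-3,-3,0,0]
    - [0,-6,-6,0,0]
    - [0,-10,-10,0,0]
    - [0,-15,-15,0,0]
    - [0,-21,-21,0,0]
    - [0,-28,-27,0,0]
    - [0,-36,-33,0,0]
    - [0,-45,-39,0,0]
    - [0,-54,-45,0,0]
    - [0,-63,-51,0,0]
    - [0,-72,-57,0,0]
    - [0,-82,-62,0,0]
    - [0,-92,-66,0,0]
    - [0,-102,-69,0,0]
    - [0,-112,-71,0,0]
    - [0,-122,-72,0,0]
    - [0,-132,-72,0,0]
    - [0,-142,-72,0,0]
    - [0,-152,-72,0,0]

```text
clock: 23.78
eef_pos: [498.7, 42.9, 184.4]
eef_rot: [-3.142, 0.0, 1.681]
wrist_force: [-0.3, -0.4, -2.1]
finger_gap: 11.5
finger_force: 20.0
```

>>> arm_command:
  steps:
    - [0,-10,0,0,0]
    - [0,-20,0,0,0]
    - [0,-30,0,0,0]
    - [0,-40,0,0,0]
    - [0,-50,0,0,0]
    - [0,-60,0,0,0]
    - [0,-70,0,0,0]
    - [0,-80,0,0,0]
    - [0,-90,0,0,0]
    - [0,-100,0,0,0]
    - [0,-110,0,0,0]
    - [0,-120,0,0,0]
    - [0,-130,0,0,0]
    - [0,-139,0,0,0]
    - [0,-147,0,0,0]
    - [0,-154,0,0,0]
    - [0,-160,0,0,0]
    - [0,-165,0,0,0]
    - [0,-169,0,0,0]
    - [0,-172,0,0,0]

```text
clock: 26.28
eef_pos: [517.5, -127.6, 184.5]
eef_rot: [3.142, -0.0, 1.681]
wrist_force: [-0.2, -0.7, -2.6]
finger_gap: 11.5
finger_force: 20.0
```

>>> arm_command:
  steps:
    - [0,-1,0,0,0]
    - [0,-1,0,0,0]
    - [0,-1,0,0,0]
    - [0,-1,0,0,0]
    - [0,-1,0,0,0]
    - [0,-1,0,0,0]
    - [0,-1,0,0,0]
    - [0,-1,0,0,0]
    - [0,-1,0,0,0]
    - [0,-1,0,0,0]
    - [0,-1,0,0,0]
    - [0,-1,0,0,0]

```text
clock: 27.78
eef_pos: [517.6, -128.4, 184.4]
eef_rot: [-3.142, -0.0, 1.681]
wrist_force: [0.1, 0.3, -2.2]
finger_gap: 11.5
finger_force: 20.0
```

Run:
```python
from h import *
p=[662.1,-112.4,.110];g=cw(p,[-146,0,184])
shift(g,.110+np.pi/2)
w=imaging.camera("wrist");T=imaging.camera("top");S=imaging.camera("scene")
a=w["img"][60:300,100:500];b=T["img"][120:300,220:440];c=S["img"][100:300,160:380]
i=np.hstack([cv2.resize(b,(400,300)),cv2.resize(c,(400,300))]);j=cv2.resize(a,(500,300));j=cv2.copyMakeBorder(j,0,0,0,300,0)
cv2.imwrite('pics/c4.png',np.vstack([i,j])[:,:,::-1])
q=[516.98,-128.4,.11];print(px(w,[cw(q,P) for P in([96,0,119],[0,0,121.5],[0,-61,124],[0,61,124])]))
```

```text
shift [ 0.  -0.6  0.4] turn(tool z) -0.0 pos [ 517.6 -128.4  184.4] rot [-3.142 -0.     1.681] t 27.775
[[432.38061515 231.8902917 ]
 [279.95901824 233.1044797 ]
 [279.95866214 323.17249401]
 [279.97037191 133.35623706]]
```

View pics/c4.png

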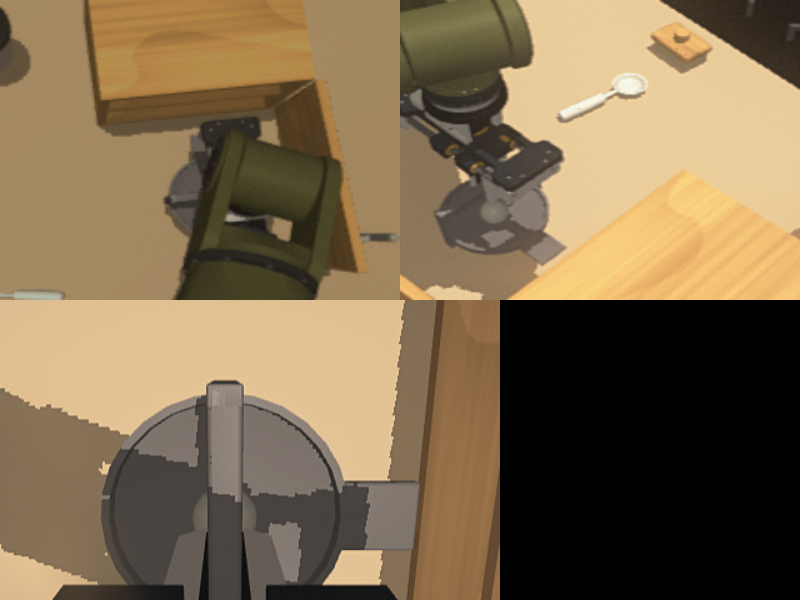

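Run:
```python
from h import *
p=[662.1,-112.4,.110];w=imaging.camera("wrist")
f=lambda q:np.c_[(q-[100,60])*1.25+[0,300]].round()
for z in(8,100,220): print(z,f(px(w,[cw(p,[0,y,z]) for y in(130,0)])).tolist())
print([ (d["p"],f(np.array(d["rect"][:2])).tolist()) for d in find_in(w,"ball_center")])
print(f(px(w,[cw([517,-128.4,.11],[0,0,121.5])])))
```

```text
8 [[444.0, 279.0], [424.0, 470.0]]
100 [[532.0, 242.0], [494.0, 505.0]]
220 [[866.0, 99.0], [720.0, 615.0]]
[(0.77, [[225.0], [513.0]])]
[[225. 516.]]
```

```bash
python3 -c "
from h import *
print(job.sign_off())"
```

```text
the job is handed in; nothing more can be done
None
```

The job is handed in, with no verdict shown. I measure the door at about 1.62 rad and the spoon rest held still with its underside about 100 mm up, its lip square to the opening and about 50 mm short of it, and the ball about 2 mm from the middle of the dish.

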